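# Find and mark the tight spot of a wheel

### The arm

A 7-joint arm with a two-finger parallel gripper is mounted at the origin on the work surface. World frame = base frame: x ahead of the robot, y to its left, z up, the work surface at z = 0. Lengths are in m, angles in degrees, forces in N, time in s.
With the tool pointing down it reaches from about 0.425 to 0.875 m from the base axis. Payload 4.7 kg.
Tool frame: the origin (TCP) lies between the finger pads; the fingertips stand 8 mm ahead of it and the grasp point (between the pads) lies 11 mm behind it (env.tip_extent is the distance from the TCP to the fingertips, in m); z points along the fingers, y is the line along which they close (so a half turn about z gives the same grasp; the last joint's range is limited). The gripper opens to 87 mm and grips with 3 to 60 N. Pads are 19 mm wide; open, the fingers measure 117 mm over their backs; the gripper's body (75 mm by 190 mm) begins 51 mm behind the grasp point.
Start: joints at [-69.551, 18.392, -4.016, 83.108, 1.295, 78.541, -3.26], TCP at [0.219, 0.612, 0.231] pointing down, gripper open.
Joint ranges: [-163.93, 163.93], [-17.29, 119.83], [-79.2, 71.16], [3.27, 140.29], [-89.18, 269.18], [5.43, 117.66], [-154.24, 154.24]. Speed limits (degrees/s): [147.25, 147.25, 180, 180, 180, 180, 180].

### API

Orientations are given as [roll, pitch, yaw] about the fixed x, y, z axes, in that order (R = Rz(yaw) Ry(pitch) Rx(roll)).
In Python, from cell import sensors, vision, workorder, env gives the robot as it stands.
- The arm moves only by the tool drive_tool, never from a script. Its argument "moves" is a list of rows, each an object of numbers: "x", "y", "z": the shift along the tool's x, y, z in mm; "rx", "ry", "rz": the turn, a rotation vector about the tool's x, y, z in rad; "fingers": the closure, from -1 (fully open) to 1 (shut). In form: [{"x": .., "y": .., "z": .., "rx": .., "ry": .., "rz": .., "fingers": ..}, ...]. A call has 1 to 20 rows; each row is the pose to reach, as a shift and turn from the pose commanded when the call began, along the tool's axes at that moment; what a row does not reach only later rows make up. A row lasts 1/8 s, in which the tool goes at most 62.5 mm and 10.7 degrees, less where a joint would pass 70% of its speed; a pose out of reach is approached as far as the arm can. A call with a gripper value outside its range is refused whole. The fingers move at their own pace and stop on an object; "force" is the grip in N (left out, the last holds). Time passes only in rows, so rows that repeat a pose let the fingers close. It gives the time, the measured TCP pose, the force, the opening and the grip force at its end, in the units of the state.
- sensors.get_obs(): the state, without advancing time (a new reading comes with each control period).
- vision.read_camera(name): name is "scene" or "side" or "wrist"; returns a dict with "image" (420x560x3 uint8, red, green, blue), "fx", "fy", "cx", "cy" (pixels), "k1" (the pictures are not rectified: a ray, as slopes to the right and down, at radius r is drawn at 1 + k1 r^2 times it, then the intrinsics apply), "R" (3x3) and "t" (3): a world point X has camera coordinates R X + t. Camera axes: x right, y down, z forward; pixel columns grow to the right and rows downward; lengths in m; the calibration is good to about 2 mm. A picture is of the moment at which its call begins. There is no depth.
- workorder.sign_off(): hands the job in; it is judged then, once.
The state is a dict: "time_s": time; "qpos": joint angles; "joint_velocities": joint speeds; "effort": joint torques, N m; "tool_pos": TCP position; "tool_rot": TCP orientation; "force": force on the tool from outside, world axes, zero at the start; "wrist_torque": the same for the moment, N m; "grip_width": finger opening in m; "grasp_force": force on a finger pad.
Only numpy, scipy, OpenCV 4.12 (cv2) and the standard library are available. Lean on these libraries where they do the work, as an engineer would, in place of code of your own. Each camera call takes 0.05 s, during which the arm holds its last target. There are 200 camera calls.

### The job

The steel wheel on the bench stand rubs on its pad at one place in the turn. Hold its knob lightly, turn the wheel slowly round, feel where it drags, and leave it standing with the middle of that tight spot at the pad; then set the steel marker weight gently upright on the wheel, just inside the rim in front of the pad, without moving the wheel off the spot. Let go of everything and leave the pad bracket and the other things alone.

Things in the scene. Friction and masses are not known exactly. Their poses are not given: they have to be found in the camera images.
- stand: Grey bench stand bolted to the bench, base plate 150 x 150 x 12 mm with a short spindle. Origin on the spindle's (= the wheel's) axis, at bench height; z up.
- wheel (a joint): Turn of the wheel about its vertical axis, rad, anticlockwise from above positive; over a full turn free either way. At 0 the knob lies towards the stand's +y. Even friction 0.08 N m (1 N at the knob); it stays where left. In one stretch of about 0.6 rad, hidden and never under the pad at the start, the rim rubs on the sprung pad: drag climbs smoothly to 0.6 N m (8 N) mid-stretch, then falls.
- wheel_top (a point): Centre of the steel wheel's flat top face, on its axis, 70 mm above the bench. The wheel is a flat steel disc 220 mm across and 18 mm thick; a hub 48 mm across stands 20 mm above this face in its middle; the rest is flat but for the knob.
- knob_mid (a point): Point on the axis of the wheel's black revolving knob, an upright round handle 22 mm across and 46 mm tall that stands on the wheel 70 mm from its axis and spins freely on its own pin. This point is 27 mm above the wheel's top face, 97 mm above the bench; the knob's top is 20 mm higher.
- bracket: Grey bracket bolted to the bench outside the rim, holding the black rubber pad against the edge of the wheel; its top is 68 mm above the bench, 2 mm lower than the wheel's top, and it reaches from 115 to 184 mm from the wheel's axis, 50 mm wide. Origin on the wheel's axis at bench height, x from the axis towards the pad.
- pad_face (a point): Middle of the pad's face at the wheel's rim, 114 mm from the wheel's axis.
- mark_point (a point): Where the middle of the marker's underside should stand: on the wheel's top face in front of the pad, 85 mm from the wheel's axis. It stays with the bracket; it does not turn with the wheel.
- marker: Loose round steel marker weight of about 90 g: foot 32 mm across and 12 mm tall with a round grip 18 mm across above it, 48 mm tall in all. Origin at the middle of its underside, z up. Stands upright on the bench at the start.
- jar: Bystander: squat glass jar with steel lid, 74 mm across, 66 mm tall. Origin at its underside.
- battery: Bystander: red cordless drill battery 100 x 74 x 60 mm. Origin at its underside.
- wrench: Bystander: steel wrench 170 mm long lying flat. Origin at its underside.
Mind the look-alikes: they are no part of the job. There is more than one size of the marker; the job needs the smaller. There is more than one size of the stand; the job needs the smaller.

How it is judged:
By the outcome, as a careful person would: the job done as asked, in the order asked, and still so for the second after the job is handed in, with the robot touching nothing.
It also fails if it takes over 72 s, if anything falls off the work surface, if the arm or the gripper's body presses on something with over 40 N, if the wrist force passes 120 N, or if a joint passes its speed limit or range.

## Working session

There is one attempt and no reset: what is moved stays moved. The work goes in short steps, Python scripts to look and compute and a tool call to move; the robot and the scene stay as the last step left them, time stands still between calls to the robot, and variables do not carry over. Pictures are saved under pics/ and viewed, at most 10 in all, crops included, and the job is handed in when it is done.

Besides the shell and the picture viewer there is one more tool, called after "Request:" as name(argument=value, ...) on one line, values as JSON. drive_tool: Moves the arm, as the interface text tells. Its arguments: {"type":"object","properties":{"moves":{"type":"array"},"force":{"type":"number"}},"required":["moves"]}

```bash
mkdir -p pics; ls; cat > h.py <<'E'
import numpy as np,cv2
from cell import sensors,vision,env
def cam(n,save=None):
    c=vision.read_camera(n)
    c['R']=np.array(c['R']);c['t']=np.array(c['t'])
    if save: cv2.imwrite('pics/'+save,c['image'][:,:,::-1])
    return c
def ray(c,u,v):
    K=np.array([[c['fx'],0,c['cx']],[0,c['fy'],c['cy']],[0,0,1.]])
    p=cv2.undistortPoints(np.array([[[u,v]]],float),K,np.array([c['k1'],0,0,0,0.]))[0,0]
    # model: drawn = r*(1+k1 r^2): same as opencv
    d=c['R'].T@np.array([p[0],p[1],1]);o=-c['R'].T@c['t'];return o,d/np.linalg.norm(d)
def plane(c,u,v,z):
    o,d=ray(c,u,v);return o+d*(z-o[2])/d[2]
def tri(*a):
    A=np.zeros((3,3));b=np.zeros(3);L=[ray(*x) for x in a]
    for o,d in L:
        P=np.eye(3)-np.outer(d,d);A+=P;b+=P@o
    X=np.linalg.solve(A,b);return X,[np.linalg.norm(np.cross(X-o,d)) for o,d in L]
def proj(c,X):
    K=np.array([[c['fx'],0,c['cx']],[0,c['fy'],c['cy']],[0,0,1.]])
    return cv2.projectPoints(np.array([X],float),cv2.Rodrigues(c['R'])[0],c['t'],K,np.array([c['k1'],0,0,0,0.]))[0].ravel()
E
python3 - <<'E'
from h import *
import pickle
o=sensors.get_obs();print({k:np.round(v,3) for k,v in o.items()})
s=cam('scene','s.png');d=cam('side','d.png');pickle.dump((s,d),open('c.pkl','wb'))
for c in(s,d):print(c['fx'],c['k1'],np.round(-c['R'].T@c['t'],3))
E
```

```text
pics
{'time_s': np.float64(0.0), 'qpos': array([-69.551,  18.438,  -4.015,  83.176,   1.297,  78.541,  -3.261]), 'joint_velocities': array([-0.001, -0.086, -0.099,  0.072,  0.091,  0.017, -0.071]), 'effort': array([-0.0000e+00, -4.9128e+01, -4.0400e-01, -3.1253e+01, -6.4000e-02,
        4.4000e-02,  0.0000e+00]), 'tool_pos': array([0.218, 0.612, 0.229]), 'tool_rot': array([-1.79891e+02,  8.00000e-03,  1.60360e+02]), 'force': array([-0.251, -0.032,  0.442]), 'wrist_torque': array([ 0.013, -0.003, -0.014]), 'grasp_force': np.float64(0.0), 'grip_width': np.float64(0.087)}
422.1053812095322 -0.10803777983241408 [1.171 0.165 0.791]
381.22625150180215 -0.06217720803294096 [ 0.385 -0.603  0.715]
```

View pics/s.png

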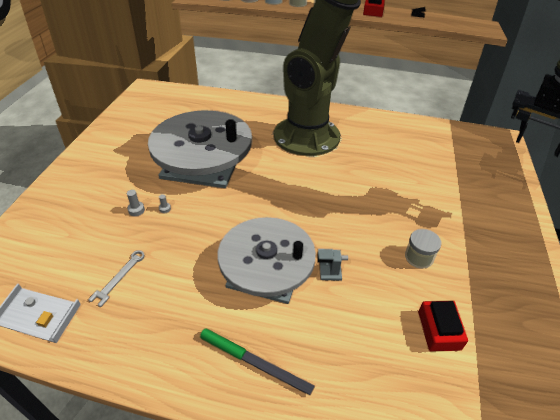

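View pics/d.png

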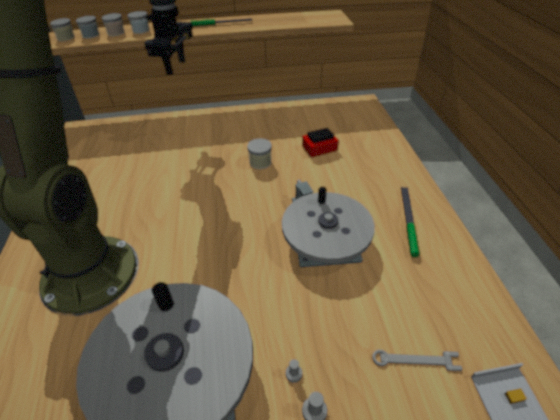

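The scene view shows two stands, large at (200,140) and small at (267,255). The small one has the bracket at (331,263) and the knob at (298,250). It also shows two markers, larger at (134,203) and smaller at (165,204). In the side view the small wheel is at (328,227), its knob at (322,195), the bracket at (304,190), the small marker at (294,371) and the large one at (315,405).
Candidates: stands (200,140) or (267,255), choose (267,255). Markers (134,203) or (165,204), choose (165,204). I'll check both in one close crop.

```bash
python3 - <<'E'
from h import *
import pickle
s,d=pickle.load(open('c.pkl','rb'))
def crop(c,u,v,w,h,k): return cv2.resize(c['image'][v:v+h,u:u+w,::-1],None,fx=k,fy=k,interpolation=cv2.INTER_CUBIC)
a=crop(s,210,210,150,100,2.66)[:266,:399]; b=crop(d,270,175,120,100,3.3)[:330,:396]
e=crop(s,115,180,75,50,4); f=crop(d,270,345,75,75,4)
o=np.zeros((600,800,3),np.uint8)
o[:266,:399]=a;o[:b.shape[0],400:400+b.shape[1]]=b;o[270:270+e.shape[0],:e.shape[1]]=e
f=f[:265];o[335:335+f.shape[0],400:700]=f
cv2.imwrite('pics/crop.png',o)
E
```

```text
(no output)
```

View pics/crop.png

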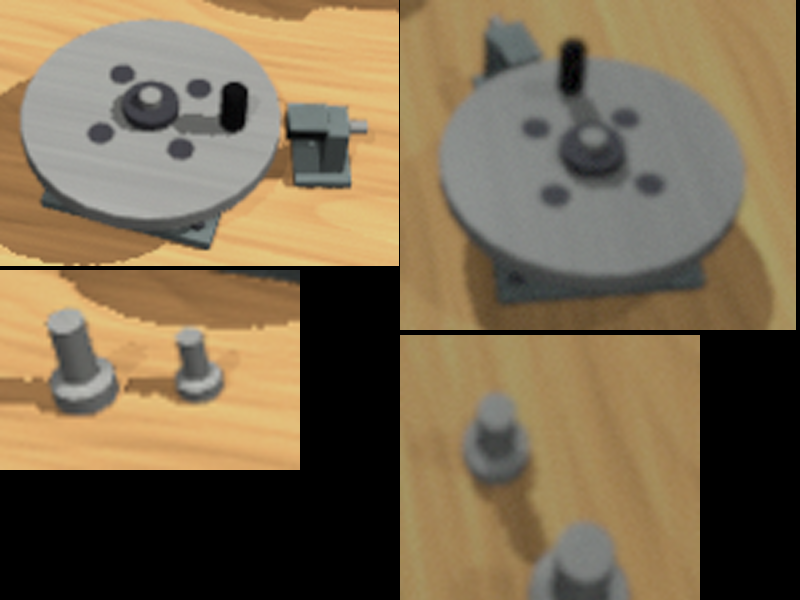

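The crop confirms the smaller marker, scene top at (162.5,196) and side top at (294,362.5). It also confirms the small wheel with its knob and bracket.

```bash
python3 - <<'E'
from h import *
import pickle
s,d=pickle.load(open('c.pkl','rb'))
A=lambda x,y:(s,210+x/2.66-.3,210+y/2.66-.3)
B=lambda x,y:(d,270+(x-400)/3.3-.3,175+y/3.3-.3)
print('ctr',tri(A(150.5,111),B(591.5,156)))
print('hubtop',tri(A(150,95),B(592,137)))
print('knobtop',tri(A(235,87),B(572,44)))
print('knobbot',tri(A(233,126),B(571,90)))
M=tri((s,115+190/4-.4,180+67/4-.4),(d,270+97/4-.4,345+70/4-.4));print('mktop',M)
print('mkfoot',plane(s,115+199/4-.4,180+115/4-.4,.01))
for p in [(288,107),(348,108),(288,137),(350,122),(367,127)]: print('br',plane(*A(*p),.068))
for p in [(490,30),(540,57),(478,77),(520,22)]: print('brS',plane(*B(*p),.068))
w=cam('wrist')
C=-w['R'].T@w['t'];o=sensors.get_obs();print('cam',C,'fwd',w['R'][2],'tcp',o['tool_pos'],w['fx'])
E
```

```text
ctr (array([0.57661277, 0.0090671 , 0.06919131]), [np.float64(0.0006475872094187137), np.float64(0.0006475872094186533)])
hubtop (array([0.57566465, 0.0087101 , 0.08864346]), [np.float64(0.0004010023749102847), np.float64(0.0004010023749102583)])
knobtop (array([0.57509728, 0.07883124, 0.11638897]), [np.float64(0.0007927752461958732), np.float64(0.0007927752461958232)])
knobbot (array([0.57716029, 0.07961744, 0.06994558]), [np.float64(0.00101804166265693), np.float64(0.0010180416626569)])
mktop (array([ 0.44167598, -0.30740576,  0.04813571]), [np.float64(7.609683598714242e-05), np.float64(7.6096835987139e-05)])
mkfoot [ 0.44706229 -0.30554825  0.01      ]
br [0.54303474 0.12130261 0.068     ]
br [0.53210312 0.17127647 0.068     ]
br [0.57534558 0.12659841 0.068     ]
br [0.54713451 0.17485678 0.068     ]
br [0.54922089 0.18949147 0.068     ]
brS [0.53001959 0.16044678 0.068     ]
brS [0.56279568 0.1217331  0.068     ]
brS [0.51105231 0.10647188 0.068     ]
brS [0.55564088 0.16643944 0.068     ]
cam [0.1538227  0.63517817 0.38401534] fwd [ 0.23798758 -0.08503596 -0.96753853] tcp [0.21839346 0.61177618 0.22972143] 296.6022153701939
```

Heights check out: wheel top 69 mm, knob top 116 mm, radius 70 mm, marker top 48 mm. Next I'll hover over the wheel and look at the bracket with the wrist camera.

Request:
drive_tool(moves=[{"x": -45,"y": -34,"z": 0,"fingers": -0.05},{"x": -90,"y": -67,"z": 0,"fingers": -0.05},{"x": -135,"y": -101,"z": 0,"fingers": -0.05},{"x": -180,"y": -134,"z": 0,"fingers": -0.05},{"x": -225,"y": -168,"z": 0,"fingers": -0.05},{"x": -270,"y": -202,"z": 0,"fingers": -0.05},{"x": -315,"y": -235,"z": 0,"fingers": -0.05},{"x": -360,"y": -269,"z": 0,"fingers": -0.05},{"x": -405,"y": -302,"z": 0,"fingers": -0.05},{"x": -450,"y": -336,"z": 0,"fingers": -0.05},{"x": -480,"y": -360,"z": 0,"fingers": -0.05},{"x": -502,"y": -375,"z": 0,"fingers": -0.05},{"x": -502,"y": -375,"z": 0,"fingers": -0.05},{"x": -502,"y": -375,"z": 0,"fingers": -0.05}], force=15)

```text
invalid input at $.moves[0]: expected keys x, y, z, rx, ry, rz, fingers
```

```bash
python3 - <<'E'
from h import *
import pickle
w=cam('wrist','w1.png');o=sensors.get_obs();pickle.dump(w,open('w1.pkl','wb'))
print(o['tool_pos'],o['tool_rot'],o['grip_width'],o['time_s'],o['force'])
E
```

```text
[0.21840109 0.61187778 0.2298838 ] [-1.79934532e+02  2.48238585e-03  1.60360240e+02] 0.08741313403744347 0.2 [-0.8396524  -0.05832009 -0.63046153]
```

View pics/w1.png

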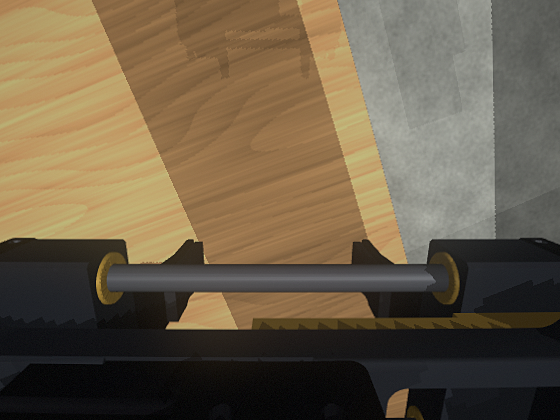

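The wrist view shows only bench and the fingers at (190,280) and (370,280), because the move was refused. Every row needs all keys, so I'll resend it.

Request:
drive_tool(moves=[{"x": -45,"y": -30,"z": 0,"rx": 0,"ry": 0,"rz": 0,"fingers": -0.05},{"x": -90,"y": -60,"z": 0,"rx": 0,"ry": 0,"rz": 0,"fingers": -0.05},{"x": -135,"y": -90,"z": 0,"rx": 0,"ry": 0,"rz": 0,"fingers": -0.05},{"x": -180,"y": -120,"z": 0,"rx": 0,"ry": 0,"rz": 0,"fingers": -0.05},{"x": -225,"y": -150,"z": 0,"rx": 0,"ry": 0,"rz": 0,"fingers": -0.05},{"x": -270,"y": -180,"z": 0,"rx": 0,"ry": 0,"rz": 0,"fingers": -0.05},{"x": -315,"y": -210,"z": 0,"rx": 0,"ry": 0,"rz": 0,"fingers": -0.05},{"x": -360,"y": -240,"z": 0,"rx": 0,"ry": 0,"rz": 0,"fingers": -0.05},{"x": -405,"y": -270,"z": 0,"rx": 0,"ry": 0,"rz": 0,"fingers": -0.05},{"x": -450,"y": -300,"z": 0,"rx": 0,"ry": 0,"rz": 0,"fingers": -0.05},{"x": -495,"y": -330,"z": 0,"rx": 0,"ry": 0,"rz": 0,"fingers": -0.05},{"x": -532,"y": -354,"z": 0,"rx": 0,"ry": 0,"rz": 0,"fingers": -0.05},{"x": -532,"y": -354,"z": 0,"rx": 0,"ry": 0,"rz": 0,"fingers": -0.05},{"x": -532,"y": -354,"z": 0,"rx": 0,"ry": 0,"rz": 0,"fingers": -0.05}], force=15)

```text
time_s: 1.95
tool_pos: [0.6002, 0.1007, 0.2302]
tool_rot: [180.0, -0.1, 160.4]
force: [-0.4, 1.3, -0.5]
grip_width: 0.0456
grasp_force: 0.0
```

```bash
python3 - <<'E'
from h import *
import pickle
w=cam('wrist','w2.png');o=sensors.get_obs();pickle.dump(w,open('w2.pkl','wb'))
print(o['tool_pos'],o['tool_rot'],o['grip_width'],o['time_s'],o['force'])
E
```

```text
[0.59994334 0.10144697 0.2302973 ] [ 1.79970579e+02 -6.02267247e-02  1.60460260e+02] 0.04607340214674129 2.0 [-0.18597488  0.49181236 -0.53561493]
```

View pics/w2.png

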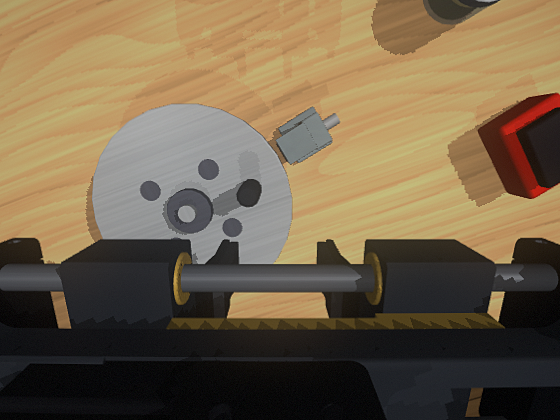

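The wrist view shows the wheel's rim around (192,205), hub (188,212), knob (249,192), and the bracket top near (305,137) with its screw at (333,121).

```bash
python3 - <<'E'
from h import *
import pickle
w=pickle.load(open('w2.pkl','rb'));im=w['image'];s,d=pickle.load(open('c.pkl','rb'))
hsv=cv2.cvtColor(im,cv2.COLOR_RGB2HSV)
m=((hsv[...,1]<45)&(hsv[...,2]>60)).astype(np.uint8);m[236:]=0
n,l,st,ce=cv2.connectedComponentsWithStats(cv2.morphologyEx(m,cv2.MORPH_OPEN,np.ones((3,3))))
for i in range(1,n):
    if st[i,4]>300: print(i,st[i],ce[i])
i=l[180,120];cs,_=cv2.findContours((l==i).astype(np.uint8),0,cv2.CHAIN_APPROX_NONE)
p=max(cs,key=len)[:,0]
P=np.array([plane(w,u,v,.07)[:2] for u,v in p if v<232])
for k in range(6):
    A=np.c_[2*P,np.ones(len(P))];x=np.linalg.lstsq(A,(P**2).sum(1),rcond=None)[0]
    r=np.sqrt(x[2]+x[0]**2+x[1]**2);e=np.hypot(*(P-x[:2]).T)-r;P=P[abs(e)<max(.0015,1.5*e.std())]
print('wheel',x[:2],r,len(P),e.std())
c=x[:2]
print('knob top w',plane(w,249,192,.117))
b=((hsv[...,0]>80)&(hsv[...,0]<110)|(hsv[...,1]<60))&(hsv[...,2]>70)
b=b.astype(np.uint8);q=np.zeros_like(b);q[105:170,268:336]=b[105:170,268:336]
for u,v in [(300,137),(283,140),(333,121),(315,150)]: print(im[v,u],hsv[v,u])
for u,v in [(273,139),(315,108),(332,143),(290,165),(333,121),(302,136)]:
    X=plane(w,u,v,.068 if u!=333 else .05)[:2]-c;print(u,v,X,np.hypot(*X),np.degrees(np.arctan2(X[1],X[0])))
g=cv2.resize(im[95:175,260:350,::-1],None,fx=6,fy=6,interpolation=cv2.INTER_CUBIC);cv2.imwrite('pics/br.png',g)
E
```

```text
2 [   92   104   200   132 21459] [188.72137565 176.84290973]
3 [ 276  107   63   56 2085] [305.21918465 135.08585132]
wheel [0.57651854 0.01091594] 0.10849002546483784 340 0.0003687075646810105
knob top w [0.5736223  0.08332417 0.117     ]
[123 130 129] [ 86  14 130]
[122 130 128] [ 83  16 130]
[158 154 153] [  6   8 158]
[130 138 138] [ 90  15 138]
273 139 [-0.03962744  0.10842735] 0.11544186387141396 110.07607275144927
315 108 [-0.05404324  0.15884987] 0.16779139852756847 108.78911650640725
332 143 [-0.01519073  0.16490534] 0.16560353150333904 95.26311219717496
290 165 [-0.00840924  0.11628872] 0.11659237503294143 94.13605712532984
333 121 [-0.03556796  0.17571477] 0.17927843850437666 101.4431232555493
302 136 [-0.03237578  0.13770904] 0.141463668716771 103.23013106183126
```

View pics/br.png

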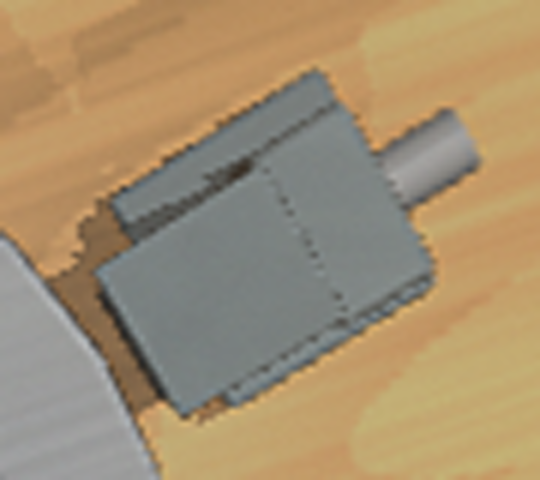

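The crop shows the bracket top with its wheel-side edge from (98,270) to (185,415) and its far edge from (345,110) to (432,270). The adjusting screw sits at (430,155).

```bash
python3 - <<'E'
from h import *
import pickle
w=pickle.load(open('w2.pkl','rb'));c=np.array([.5765,.0102])
f=lambda X,Y,z=.068: plane(w,260+X/6-.4,95+Y/6-.4,z)[:2]
pts=[f(98,270),f(185,415),f(257,168),f(345,322),f(432,268),f(340,108)]
for X in pts: D=X-c;print(X,np.hypot(*D),np.degrees(np.arctan2(D[1],D[0])))
a=lambda v:np.degrees(np.arctan2(v[1],v[0]))
print('width',np.linalg.norm(pts[0]-pts[1]),'dir front edge+90',a(pts[0]-pts[1])-90,'sides',a(pts[2]-pts[0]),a(pts[3]-pts[1]),'front mid',a((pts[0]+pts[1])/2-c),'mid',a(sum(pts[:4])/4-c))
for z in(.03,.045,.055): print('screw',z,a(f(430,155,z)-c))
o=sensors.get_obs();print(a(np.array([.5755,.0795])-c))
E
```

```text
[0.5384843  0.12200287] 0.1180892681906744 108.77928303513761
[0.56704001 0.12805918] 0.1182382259163734 94.58901999898582
[0.53167053 0.15326839] 0.1499274723893075 107.39801511969654
[0.56123279 0.15955256] 0.15013086259674588 95.83665109398642
[0.55757322 0.17654119] 0.16741450040984732 96.49136093956331
[0.52713251 0.1696131 ] 0.166882250233207 107.20685275784344
width 0.029190874411392356 dir front edge+90 -258.025712241354 sides 102.29438536967217 100.44769006304696 front mid 101.67965644005041 mid 101.64255059846664
screw 0.03 101.55551224551792
screw 0.045 101.78817750621843
screw 0.055 101.94714249006137
90.82672154688666
```

Pad direction is about 101.7° about centre (0.5765,0.0100), with the knob at about 91°. Next I'll move down over the knob and grip it lightly.

Request:
drive_tool(moves=[{"x": 16,"y": -28,"z": 30,"rx": 0,"ry": 0,"rz": 0,"fingers": -0.05},{"x": 16,"y": -28,"z": 60,"rx": 0,"ry": 0,"rz": 0,"fingers": -0.05},{"x": 16,"y": -28,"z": 90,"rx": 0,"ry": 0,"rz": 0,"fingers": -0.05},{"x": 16,"y": -28,"z": 110,"rx": 0,"ry": 0,"rz": 0,"fingers": -0.05},{"x": 16,"y": -28,"z": 125,"rx": 0,"ry": 0,"rz": 0,"fingers": -0.05},{"x": 16,"y": -28,"z": 137,"rx": 0,"ry": 0,"rz": 0,"fingers": -0.05},{"x": 16,"y": -28,"z": 141,"rx": 0,"ry": 0,"rz": 0,"fingers": -0.05},{"x": 16,"y": -28,"z": 141,"rx": 0,"ry": 0,"rz": 0,"fingers": -0.05},{"x": 16,"y": -28,"z": 141,"rx": 0,"ry": 0,"rz": 0,"fingers": 0.55},{"x": 16,"y": -28,"z": 141,"rx": 0,"ry": 0,"rz": 0,"fingers": 0.6},{"x": 16,"y": -28,"z": 141,"rx": 0,"ry": 0,"rz": 0,"fingers": 0.6},{"x": 16,"y": -28,"z": 141,"rx": 0,"ry": 0,"rz": 0,"fingers": 0.6},{"x": 16,"y": -28,"z": 141,"rx": 0,"ry": 0,"rz": 0,"fingers": 0.6},{"x": 16,"y": -28,"z": 141,"rx": 0,"ry": 0,"rz": 0,"fingers": 0.6}], force=12)

```text
time_s: 3.75
tool_pos: [0.5765, 0.0797, 0.0899]
tool_rot: [179.9, 0.0, 160.4]
force: [1.2, 2.8, 0.5]
grip_width: 0.0213
grasp_force: 12.0
```

```bash
python3 - <<'E'
from h import *
o=sensors.get_obs();print({k:np.round(v,4) for k,v in o.items()})
E
```

```text
{'time_s': np.float64(3.75), 'qpos': array([-28.308 ,  16.8735,  20.8169, 103.2   ,  -6.8155,  61.0803,
        65.3699]), 'joint_velocities': array([-0.0037,  0.022 ,  0.0273,  0.1085, -0.009 , -0.0182, -0.052 ]), 'effort': array([ 1.26430e+00, -4.07333e+01,  4.65730e+00, -2.63088e+01,
        6.93100e-01,  4.70200e-01,  5.00000e-04]), 'tool_pos': array([0.5765, 0.0797, 0.0899]), 'tool_rot': array([1.799340e+02, 3.600000e-02, 1.603835e+02]), 'force': array([1.1933, 2.8342, 0.4835]), 'wrist_torque': array([ 0.486 , -0.1909,  0.0192]), 'grasp_force': np.float64(12.0001), 'grip_width': np.float64(0.0213)}
```

```bash
python3 - <<'E'
import numpy as np
f=lambda p:70*np.array([np.cos(np.radians(160.4-p)),np.sin(np.radians(160.4-p))])
for p in range(90,450,10): print(p,*[np.round(f(p+q)-f(p),1).tolist() for q in(3.333,6.667,10)])
E
```

```text
90 [3.8, -1.5] [7.5, -3.2] [11.1, -5.1]
100 [3.5, -2.1] [6.8, -4.4] [10.0, -6.9]
110 [3.1, -2.7] [6.0, -5.5] [8.7, -8.6]
120 [2.5, -3.2] [4.9, -6.5] [7.1, -9.9]
130 [2.0, -3.6] [3.7, -7.2] [5.2, -11.0]
140 [1.3, -3.9] [2.4, -7.8] [3.2, -11.8]
150 [0.6, -4.0] [1.0, -8.1] [1.1, -12.1]
160 [-0.1, -4.1] [-0.4, -8.1] [-1.0, -12.2]
170 [-0.8, -4.0] [-1.8, -7.9] [-3.1, -11.8]
180 [-1.5, -3.8] [-3.2, -7.5] [-5.1, -11.1]
190 [-2.1, -3.5] [-4.4, -6.8] [-6.9, -10.0]
200 [-2.7, -3.1] [-5.5, -6.0] [-8.6, -8.7]
210 [-3.2, -2.5] [-6.5, -4.9] [-9.9, -7.1]
220 [-3.6, -2.0] [-7.2, -3.7] [-11.0, -5.2]
230 [-3.9, -1.3] [-7.8, -2.4] [-11.8, -3.2]
240 [-4.0, -0.6] [-8.1, -1.0] [-12.1, -1.1]
250 [-4.1, 0.1] [-8.1, 0.4] [-12.2, 1.0]
260 [-4.0, 0.8] [-7.9, 1.8] [-11.8, 3.1]
270 [-3.8, 1.5] [-7.5, 3.2] [-11.1, 5.1]
280 [-3.5, 2.1] [-6.8, 4.4] [-10.0, 6.9]
290 [-3.1, 2.7] [-6.0, 5.5] [-8.7, 8.6]
300 [-2.5, 3.2] [-4.9, 6.5] [-7.1, 9.9]
310 [-2.0, 3.6] [-3.7, 7.2] [-5.2, 11.0]
320 [-1.3, 3.9] [-2.4, 7.8] [-3.2, 11.8]
330 [-0.6, 4.0] [-1.0, 8.1] [-1.1, 12.1]
340 [0.1, 4.1] [0.4, 8.1] [1.0, 12.2]
350 [0.8, 4.0] [1.8, 7.9] [3.1, 11.8]
360 [1.5, 3.8] [3.2, 7.5] [5.1, 11.1]
370 [2.1, 3.5] [4.4, 6.8] [6.9, 10.0]
380 [2.7, 3.1] [5.5, 6.0] [8.6, 8.7]
390 [3.2, 2.5] [6.5, 4.9] [9.9, 7.1]
400 [3.6, 2.0] [7.2, 3.7] [11.0, 5.2]
410 [3.9, 1.3] [7.8, 2.4] [11.8, 3.2]
420 [4.0, 0.6] [8.1, 1.0] [12.1, 1.1]
430 [4.1, -0.1] [8.1, -0.4] [12.2, -1.0]
440 [4.0, -0.8] [7.9, -1.8] [11.8, -3.1]
```

Request:
drive_tool(moves=[{"x": 3.8,"y": -1.5,"z": 0,"rx": 0,"ry": 0,"rz": 0,"fingers": 0.6},{"x": 7.5,"y": -3.2,"z": 0,"rx": 0,"ry": 0,"rz": 0,"fingers": 0.6},{"x": 11.1,"y": -5.1,"z": 0,"rx": 0,"ry": 0,"rz": 0,"fingers": 0.6}])

```text
time_s: 4.12
tool_pos: [0.5636, 0.0784, 0.0899]
tool_rot: [180.0, 0.0, 160.4]
force: [1.6, 3.7, 2.6]
grip_width: 0.0213
grasp_force: 12.0
```

Request:
drive_tool(moves=[{"x": 3.5,"y": -2.1,"z": 0,"rx": 0,"ry": 0,"rz": 0,"fingers": 0.6},{"x": 6.8,"y": -4.4,"z": 0,"rx": 0,"ry": 0,"rz": 0,"fingers": 0.6},{"x": 10.0,"y": -6.9,"z": 0,"rx": 0,"ry": 0,"rz": 0,"fingers": 0.6}])

```text
time_s: 4.5
tool_pos: [0.5519, 0.0751, 0.0898]
tool_rot: [180.0, -0.0, 160.4]
force: [0.4, 4.1, 4.5]
grip_width: 0.0213
grasp_force: 12.0
```

Request:
drive_tool(moves=[{"x": 3.1,"y": -2.7,"z": 0,"rx": 0,"ry": 0,"rz": 0,"fingers": 0.6},{"x": 6.0,"y": -5.5,"z": 0,"rx": 0,"ry": 0,"rz": 0,"fingers": 0.6},{"x": 8.7,"y": -8.6,"z": 0,"rx": 0,"ry": 0,"rz": 0,"fingers": 0.6}])

```text
time_s: 4.88
tool_pos: [0.5407, 0.0697, 0.0898]
tool_rot: [180.0, -0.0, 160.4]
force: [-0.9, 4.3, 6.3]
grip_width: 0.0211
grasp_force: 12.0
```

Request:
drive_tool(moves=[{"x": 2.5,"y": -3.2,"z": 0,"rx": 0,"ry": 0,"rz": 0,"fingers": 0.6},{"x": 4.9,"y": -6.5,"z": 0,"rx": 0,"ry": 0,"rz": 0,"fingers": 0.6},{"x": 7.1,"y": -9.9,"z": 0,"rx": 0,"ry": 0,"rz": 0,"fingers": 0.6}])

```text
time_s: 5.25
tool_pos: [0.5306, 0.0624, 0.0898]
tool_rot: [-180.0, -0.0, 160.3]
force: [-2.4, 3.1, 4.9]
grip_width: 0.0215
grasp_force: 12.0
```

Request:
drive_tool(moves=[{"x": 2.0,"y": -3.6,"z": 0,"rx": 0,"ry": 0,"rz": 0,"fingers": 0.6},{"x": 3.7,"y": -7.2,"z": 0,"rx": 0,"ry": 0,"rz": 0,"fingers": 0.6},{"x": 5.2,"y": -11.0,"z": 0,"rx": 0,"ry": 0,"rz": 0,"fingers": 0.6}])

```text
time_s: 5.62
tool_pos: [0.5219, 0.0533, 0.0898]
tool_rot: [-180.0, -0.0, 160.3]
force: [-2.3, 2.5, 6.8]
grip_width: 0.0213
grasp_force: 12.0
```

Request:
drive_tool(moves=[{"x": 1.3,"y": -3.9,"z": 0,"rx": 0,"ry": 0,"rz": 0,"fingers": 0.6},{"x": 2.4,"y": -7.8,"z": 0,"rx": 0,"ry": 0,"rz": 0,"fingers": 0.6},{"x": 3.2,"y": -11.8,"z": 0,"rx": 0,"ry": 0,"rz": 0,"fingers": 0.6}])

```text
time_s: 6.0
tool_pos: [0.515, 0.0429, 0.0898]
tool_rot: [-179.9, -0.0, 160.3]
force: [-1.3, 3.1, 5.9]
grip_width: 0.0215
grasp_force: 12.0
```

Request:
drive_tool(moves=[{"x": 0.6,"y": -4.0,"z": 0,"rx": 0,"ry": 0,"rz": 0,"fingers": 0.6},{"x": 1.0,"y": -8.1,"z": 0,"rx": 0,"ry": 0,"rz": 0,"fingers": 0.6},{"x": 1.1,"y": -12.1,"z": 0,"rx": 0,"ry": 0,"rz": 0,"fingers": 0.6}])

```text
time_s: 6.38
tool_pos: [0.5101, 0.0315, 0.0898]
tool_rot: [-179.9, 0.0, 160.3]
force: [-0.5, 1.1, 5.3]
grip_width: 0.0213
grasp_force: 12.0
```

Request:
drive_tool(moves=[{"x": -0.1,"y": -4.1,"z": 0,"rx": 0,"ry": 0,"rz": 0,"fingers": 0.6},{"x": -0.4,"y": -8.1,"z": 0,"rx": 0,"ry": 0,"rz": 0,"fingers": 0.6},{"x": -1.0,"y": -12.2,"z": 0,"rx": 0,"ry": 0,"rz": 0,"fingers": 0.6}])

```text
time_s: 6.75
tool_pos: [0.5072, 0.0195, 0.0898]
tool_rot: [-179.9, 0.0, 160.3]
force: [0.8, 0.7, 4.9]
grip_width: 0.0212
grasp_force: 12.0
```

Request:
drive_tool(moves=[{"x": -0.8,"y": -4.0,"z": 0,"rx": 0,"ry": 0,"rz": 0,"fingers": 0.6},{"x": -1.8,"y": -7.9,"z": 0,"rx": 0,"ry": 0,"rz": 0,"fingers": 0.6},{"x": -3.1,"y": -11.8,"z": 0,"rx": 0,"ry": 0,"rz": 0,"fingers": 0.6}])

```text
time_s: 7.12
tool_pos: [0.5066, 0.0081, 0.0898]
tool_rot: [-180.0, 0.1, 160.3]
force: [1.7, 1.0, 5.7]
grip_width: 0.0218
grasp_force: 12.0
```

Request:
drive_tool(moves=[{"x": -1.5,"y": -3.8,"z": 0,"rx": 0,"ry": 0,"rz": 0,"fingers": 0.6},{"x": -3.2,"y": -7.5,"z": 0,"rx": 0,"ry": 0,"rz": 0,"fingers": 0.6},{"x": -5.1,"y": -11.1,"z": 0,"rx": 0,"ry": 0,"rz": 0,"fingers": 0.6}])

```text
time_s: 7.5
tool_pos: [0.5078, -0.0036, 0.0898]
tool_rot: [180.0, 0.1, 160.4]
force: [2.4, 1.8, 5.5]
grip_width: 0.0213
grasp_force: 12.0
```

Request:
drive_tool(moves=[{"x": -2.1,"y": -3.5,"z": 0,"rx": 0,"ry": 0,"rz": 0,"fingers": 0.6},{"x": -4.4,"y": -6.8,"z": 0,"rx": 0,"ry": 0,"rz": 0,"fingers": 0.6},{"x": -6.9,"y": -10.0,"z": 0,"rx": 0,"ry": 0,"rz": 0,"fingers": 0.6}])

```text
time_s: 7.88
tool_pos: [0.511, -0.015, 0.0898]
tool_rot: [180.0, 0.1, 160.4]
force: [2.4, 2.0, 4.1]
grip_width: 0.0213
grasp_force: 12.0
```

Request:
drive_tool(moves=[{"x": -2.7,"y": -3.1,"z": 0,"rx": 0,"ry": 0,"rz": 0,"fingers": 0.6},{"x": -5.5,"y": -6.0,"z": 0,"rx": 0,"ry": 0,"rz": 0,"fingers": 0.6},{"x": -8.6,"y": -8.7,"z": 0,"rx": 0,"ry": 0,"rz": 0,"fingers": 0.6}])

```text
time_s: 8.25
tool_pos: [0.5161, -0.0257, 0.0898]
tool_rot: [179.9, 0.0, 160.4]
force: [2.2, 3.2, 6.1]
grip_width: 0.0217
grasp_force: 12.0
```

Request:
drive_tool(moves=[{"x": -3.2,"y": -2.5,"z": 0,"rx": 0,"ry": 0,"rz": 0,"fingers": 0.6},{"x": -6.5,"y": -4.9,"z": 0,"rx": 0,"ry": 0,"rz": 0,"fingers": 0.6},{"x": -9.9,"y": -7.1,"z": 0,"rx": 0,"ry": 0,"rz": 0,"fingers": 0.6}])

```text
time_s: 8.62
tool_pos: [0.523, -0.0355, 0.0898]
tool_rot: [179.9, 0.0, 160.4]
force: [2.2, 3.3, 5.3]
grip_width: 0.0215
grasp_force: 12.0
```

Request:
drive_tool(moves=[{"x": -3.6,"y": -2.0,"z": 0,"rx": 0,"ry": 0,"rz": 0,"fingers": 0.6},{"x": -7.2,"y": -3.7,"z": 0,"rx": 0,"ry": 0,"rz": 0,"fingers": 0.6},{"x": -11.0,"y": -5.2,"z": 0,"rx": 0,"ry": 0,"rz": 0,"fingers": 0.6}])

```text
time_s: 9.0
tool_pos: [0.5314, -0.0439, 0.0898]
tool_rot: [179.9, -0.0, 160.4]
force: [1.4, 4.1, 6.2]
grip_width: 0.0215
grasp_force: 12.0
```

Request:
drive_tool(moves=[{"x": -3.9,"y": -1.3,"z": 0,"rx": 0,"ry": 0,"rz": 0,"fingers": 0.6},{"x": -7.8,"y": -2.4,"z": 0,"rx": 0,"ry": 0,"rz": 0,"fingers": 0.6},{"x": -11.8,"y": -3.2,"z": 0,"rx": 0,"ry": 0,"rz": 0,"fingers": 0.6}])

```text
time_s: 9.38
tool_pos: [0.5412, -0.0508, 0.0898]
tool_rot: [179.9, -0.0, 160.4]
force: [1.1, 2.7, 8.0]
grip_width: 0.022
grasp_force: 12.0
```

Request:
drive_tool(moves=[{"x": -4.0,"y": -0.6,"z": 0,"rx": 0,"ry": 0,"rz": 0,"fingers": 0.6},{"x": -8.1,"y": -1.0,"z": 0,"rx": 0,"ry": 0,"rz": 0,"fingers": 0.6},{"x": -12.1,"y": -1.1,"z": 0,"rx": 0,"ry": 0,"rz": 0,"fingers": 0.6}])

```text
time_s: 9.75
tool_pos: [0.552, -0.056, 0.0898]
tool_rot: [179.9, -0.1, 160.4]
force: [-0.8, 2.3, 7.5]
grip_width: 0.0215
grasp_force: 12.0
```

Request:
drive_tool(moves=[{"x": -4.1,"y": 0.1,"z": 0,"rx": 0,"ry": 0,"rz": 0,"fingers": 0.6},{"x": -8.1,"y": 0.4,"z": 0,"rx": 0,"ry": 0,"rz": 0,"fingers": 0.6},{"x": -12.2,"y": 1.0,"z": 0,"rx": 0,"ry": 0,"rz": 0,"fingers": 0.6}])

```text
time_s: 10.12
tool_pos: [0.5636, -0.0592, 0.0898]
tool_rot: [180.0, -0.1, 160.4]
force: [-0.5, 2.9, 8.0]
grip_width: 0.0213
grasp_force: 12.0
```

Request:
drive_tool(moves=[{"x": -4.0,"y": 0.8,"z": 0,"rx": 0,"ry": 0,"rz": 0,"fingers": 0.6},{"x": -7.9,"y": 1.8,"z": 0,"rx": 0,"ry": 0,"rz": 0,"fingers": 0.6},{"x": -11.8,"y": 3.1,"z": 0,"rx": 0,"ry": 0,"rz": 0,"fingers": 0.6}])

```text
time_s: 10.5
tool_pos: [0.5756, -0.0604, 0.0898]
tool_rot: [180.0, -0.1, 160.4]
force: [-1.4, 2.5, 8.7]
grip_width: 0.0212
grasp_force: 12.0
```

Request:
drive_tool(moves=[{"x": -3.8,"y": 1.5,"z": 0,"rx": 0,"ry": 0,"rz": 0,"fingers": 0.6},{"x": -7.5,"y": 3.2,"z": 0,"rx": 0,"ry": 0,"rz": 0,"fingers": 0.6},{"x": -11.1,"y": 5.1,"z": 0,"rx": 0,"ry": 0,"rz": 0,"fingers": 0.6}])

```text
time_s: 10.88
tool_pos: [0.5876, -0.0595, 0.0898]
tool_rot: [180.0, -0.1, 160.4]
force: [-1.6, 2.1, 9.4]
grip_width: 0.0217
grasp_force: 12.0
```

Request:
drive_tool(moves=[{"x": -3.5,"y": 2.1,"z": 0,"rx": 0,"ry": 0,"rz": 0,"fingers": 0.6},{"x": -6.8,"y": 4.4,"z": 0,"rx": 0,"ry": 0,"rz": 0,"fingers": 0.6},{"x": -10.0,"y": 6.9,"z": 0,"rx": 0,"ry": 0,"rz": 0,"fingers": 0.6}])

```text
time_s: 11.25
tool_pos: [0.5992, -0.0567, 0.0898]
tool_rot: [-180.0, -0.1, 160.4]
force: [-1.9, 2.7, 8.5]
grip_width: 0.0214
grasp_force: 12.0
```

Request:
drive_tool(moves=[{"x": -3.1,"y": 2.7,"z": 0,"rx": 0,"ry": 0,"rz": 0,"fingers": 0.6},{"x": -6.0,"y": 5.5,"z": 0,"rx": 0,"ry": 0,"rz": 0,"fingers": 0.6},{"x": -8.7,"y": 8.6,"z": 0,"rx": 0,"ry": 0,"rz": 0,"fingers": 0.6}])

```text
time_s: 11.62
tool_pos: [0.6102, -0.0518, 0.0898]
tool_rot: [-180.0, -0.1, 160.4]
force: [-1.8, 0.6, 9.2]
grip_width: 0.0213
grasp_force: 12.0
```

Request:
drive_tool(moves=[{"x": -2.5,"y": 3.2,"z": 0,"rx": 0,"ry": 0,"rz": 0,"fingers": 0.6},{"x": -4.9,"y": 6.5,"z": 0,"rx": 0,"ry": 0,"rz": 0,"fingers": 0.6},{"x": -7.1,"y": 9.9,"z": 0,"rx": 0,"ry": 0,"rz": 0,"fingers": 0.6}])

```text
time_s: 12.0
tool_pos: [0.6201, -0.0452, 0.0898]
tool_rot: [-179.9, -0.1, 160.3]
force: [-2.7, 1.3, 8.7]
grip_width: 0.0216
grasp_force: 12.0
```

Request:
drive_tool(moves=[{"x": -2.0,"y": 3.6,"z": 0,"rx": 0,"ry": 0,"rz": 0,"fingers": 0.6},{"x": -3.7,"y": 7.2,"z": 0,"rx": 0,"ry": 0,"rz": 0,"fingers": 0.6},{"x": -5.2,"y": 11.0,"z": 0,"rx": 0,"ry": 0,"rz": 0,"fingers": 0.6}])

```text
time_s: 12.38
tool_pos: [0.6288, -0.037, 0.0898]
tool_rot: [-179.9, -0.1, 160.3]
force: [-2.9, 0.5, 8.7]
grip_width: 0.0216
grasp_force: 12.0
```

Request:
drive_tool(moves=[{"x": -1.3,"y": 3.9,"z": 0,"rx": 0,"ry": 0,"rz": 0,"fingers": 0.6},{"x": -2.4,"y": 7.8,"z": 0,"rx": 0,"ry": 0,"rz": 0,"fingers": 0.6},{"x": -3.2,"y": 11.8,"z": 0,"rx": 0,"ry": 0,"rz": 0,"fingers": 0.6}])

```text
time_s: 12.75
tool_pos: [0.6351, -0.0288, 0.0898]
tool_rot: [-179.8, -0.1, 160.3]
force: [-3.0, -3.7, 9.4]
grip_width: 0.0217
grasp_force: 12.0
```

Request:
drive_tool(moves=[{"x": -0.6,"y": 4.0,"z": 0,"rx": 0,"ry": 0,"rz": 0,"fingers": 0.6},{"x": -1.0,"y": 8.1,"z": 0,"rx": 0,"ry": 0,"rz": 0,"fingers": 0.6},{"x": -1.1,"y": 12.1,"z": 0,"rx": 0,"ry": 0,"rz": 0,"fingers": 0.6}])

```text
time_s: 13.12
tool_pos: [0.6395, -0.0211, 0.0898]
tool_rot: [-179.6, -0.1, 160.1]
force: [-4.7, -6.9, 11.2]
grip_width: 0.0212
grasp_force: 12.0
```

Request:
drive_tool(moves=[{"x": 0.1,"y": 4.1,"z": 0,"rx": 0,"ry": 0,"rz": 0,"fingers": 0.6},{"x": 0.4,"y": 8.1,"z": 0,"rx": 0,"ry": 0,"rz": 0,"fingers": 0.6},{"x": 1.0,"y": 12.2,"z": 0,"rx": 0,"ry": 0,"rz": 0,"fingers": 0.6}])

```text
time_s: 13.5
tool_pos: [0.6436, -0.0104, 0.0898]
tool_rot: [-179.5, 0.0, 160.1]
force: [-2.0, -8.0, 8.0]
grip_width: 0.0213
grasp_force: 12.0
```

Request:
drive_tool(moves=[{"x": 0.4,"y": 2.0,"z": 0,"rx": 0,"ry": 0,"rz": 0,"fingers": 0.6},{"x": 0.8,"y": 4.0,"z": 0,"rx": 0,"ry": 0,"rz": 0,"fingers": 0.6}])

```text
time_s: 13.75
tool_pos: [0.645, -0.0049, 0.0898]
tool_rot: [-179.6, 0.1, 160.1]
force: [-0.8, -6.1, 7.0]
grip_width: 0.0216
grasp_force: 12.0
```

Request:
drive_tool(moves=[{"x": 0.5,"y": 2.0,"z": 0,"rx": 0,"ry": 0,"rz": 0,"fingers": 0.6},{"x": 1.0,"y": 3.9,"z": 0,"rx": 0,"ry": 0,"rz": 0,"fingers": 0.6}])

```text
time_s: 14.0
tool_pos: [0.646, 0.0012, 0.0899]
tool_rot: [-179.8, 0.1, 160.2]
force: [1.2, -2.7, 6.2]
grip_width: 0.0214
grasp_force: 12.0
```

Request:
drive_tool(moves=[{"x": 0.6,"y": 2.0,"z": 0,"rx": 0,"ry": 0,"rz": 0,"fingers": 0.6},{"x": 1.3,"y": 3.9,"z": 0,"rx": 0,"ry": 0,"rz": 0,"fingers": 0.6}])

```text
time_s: 14.25
tool_pos: [0.6465, 0.007, 0.0899]
tool_rot: [-179.9, 0.1, 160.3]
force: [1.3, -1.9, 5.9]
grip_width: 0.0211
grasp_force: 12.0
```

Request:
drive_tool(moves=[{"x": 0.8,"y": 1.9,"z": 0,"rx": 0,"ry": 0,"rz": 0,"fingers": 0.6},{"x": 1.5,"y": 3.8,"z": 0,"rx": 0,"ry": 0,"rz": 0,"fingers": 0.6}])

```text
time_s: 14.5
tool_pos: [0.6465, 0.0115, 0.0899]
tool_rot: [-179.9, 0.1, 160.3]
force: [3.3, -1.0, 5.1]
grip_width: 0.0214
grasp_force: 12.0
```

Request:
drive_tool(moves=[{"x": 0.8,"y": 1.9,"z": 0,"rx": 0,"ry": 0,"rz": 0,"fingers": 0.6},{"x": 1.7,"y": 3.7,"z": 0,"rx": 0,"ry": 0,"rz": 0,"fingers": 0.6}])

```text
time_s: 14.75
tool_pos: [0.6462, 0.0161, 0.0899]
tool_rot: [-180.0, 0.1, 160.3]
force: [3.7, -0.9, 3.8]
grip_width: 0.0212
grasp_force: 12.0
```

Request:
drive_tool(moves=[{"x": 0.9,"y": 1.8,"z": 0,"rx": 0,"ry": 0,"rz": 0,"fingers": 0.6},{"x": 1.9,"y": 3.6,"z": 0,"rx": 0,"ry": 0,"rz": 0,"fingers": 0.6}])

```text
time_s: 15.0
tool_pos: [0.6456, 0.0209, 0.0899]
tool_rot: [180.0, 0.1, 160.3]
force: [4.1, 0.5, 4.8]
grip_width: 0.0213
grasp_force: 12.0
```

Request:
drive_tool(moves=[{"x": -1.9,"y": -3.6,"z": 0,"rx": 0,"ry": 0,"rz": 0,"fingers": 0.6},{"x": -3.6,"y": -7.3,"z": 0,"rx": 0,"ry": 0,"rz": 0,"fingers": 0.6},{"x": -5.1,"y": -11.1,"z": 0,"rx": 0,"ry": 0,"rz": 0,"fingers": 0.6}])

```text
time_s: 15.38
tool_pos: [0.6465, 0.0101, 0.0899]
tool_rot: [179.9, 0.0, 160.4]
force: [2.7, 1.0, 5.8]
grip_width: 0.0216
grasp_force: 12.0
```

Request:
drive_tool(moves=[{"x": -0.6,"y": -2.0,"z": 0,"rx": 0,"ry": 0,"rz": 0,"fingers": 0.6},{"x": -1.3,"y": -3.9,"z": 0,"rx": 0,"ry": 0,"rz": 0,"fingers": 0.6}])

```text
time_s: 15.62
tool_pos: [0.6464, 0.0058, 0.0898]
tool_rot: [179.9, 0.0, 160.4]
force: [3.0, 1.2, 6.2]
grip_width: 0.0215
grasp_force: 12.0
```

Request:
drive_tool(moves=[{"x": -0.5,"y": -2.0,"z": 0,"rx": 0,"ry": 0,"rz": 0,"fingers": 0.6},{"x": -1.0,"y": -3.9,"z": 0,"rx": 0,"ry": 0,"rz": 0,"fingers": 0.6}])

```text
time_s: 15.88
tool_pos: [0.6461, 0.0019, 0.0898]
tool_rot: [179.9, 0.0, 160.4]
force: [4.0, 1.7, 4.5]
grip_width: 0.0213
grasp_force: 12.0
```

Request:
drive_tool(moves=[{"x": -0.4,"y": -2.0,"z": 0,"rx": 0,"ry": 0,"rz": 0,"fingers": 0.6},{"x": -0.8,"y": -4.0,"z": 0,"rx": 0,"ry": 0,"rz": 0,"fingers": 0.6}])

```text
time_s: 16.12
tool_pos: [0.6457, -0.0008, 0.0899]
tool_rot: [179.8, 0.0, 160.4]
force: [3.0, 3.1, 4.9]
grip_width: 0.0217
grasp_force: 12.0
```

Request:
drive_tool(moves=[{"x": -0.3,"y": -2.0,"z": 0,"rx": 0,"ry": 0,"rz": 0,"fingers": 0.6},{"x": -0.6,"y": -4.0,"z": 0,"rx": 0,"ry": 0,"rz": 0,"fingers": 0.6}])

```text
time_s: 16.38
tool_pos: [0.6452, -0.0036, 0.0899]
tool_rot: [179.7, 0.0, 160.5]
force: [4.0, 5.3, 4.3]
grip_width: 0.0212
grasp_force: 12.0
```

Request:
drive_tool(moves=[{"x": -0.2,"y": -2.0,"z": 0,"rx": 0,"ry": 0,"rz": 0,"fingers": 0.6},{"x": -0.3,"y": -4.0,"z": 0,"rx": 0,"ry": 0,"rz": 0,"fingers": 0.6}])

```text
time_s: 16.62
tool_pos: [0.6446, -0.0065, 0.0899]
tool_rot: [179.7, 0.1, 160.5]
force: [5.6, 6.2, 3.5]
grip_width: 0.0214
grasp_force: 12.0
```

Request:
drive_tool(moves=[{"x": -0.1,"y": -2.0,"z": 0,"rx": 0,"ry": 0,"rz": 0,"fingers": 0.6},{"x": -0.1,"y": -4.1,"z": 0,"rx": 0,"ry": 0,"rz": 0,"fingers": 0.6}])

```text
time_s: 16.88
tool_pos: [0.6438, -0.0096, 0.0899]
tool_rot: [179.6, 0.1, 160.6]
force: [7.2, 6.2, 2.6]
grip_width: 0.0215
grasp_force: 12.0
```

Request:
drive_tool(moves=[{"x": 0.0,"y": -2.0,"z": 0,"rx": 0,"ry": 0,"rz": 0,"fingers": 0.6},{"x": 0.1,"y": -4.0,"z": 0,"rx": 0,"ry": 0,"rz": 0,"fingers": 0.6}])

```text
time_s: 17.12
tool_pos: [0.6426, -0.0131, 0.0899]
tool_rot: [179.6, 0.1, 160.6]
force: [6.3, 6.5, 1.6]
grip_width: 0.0214
grasp_force: 12.0
```

Request:
drive_tool(moves=[{"x": 0.2,"y": -2.0,"z": 0,"rx": 0,"ry": 0,"rz": 0,"fingers": 0.6},{"x": 0.4,"y": -4.1,"z": 0,"rx": 0,"ry": 0,"rz": 0,"fingers": 0.6}])

```text
time_s: 17.38
tool_pos: [0.6412, -0.017, 0.0899]
tool_rot: [179.6, 0.2, 160.6]
force: [8.6, 6.8, 2.6]
grip_width: 0.0212
grasp_force: 12.0
```

Request:
drive_tool(moves=[{"x": 0.3,"y": -2.0,"z": 0,"rx": 0,"ry": 0,"rz": 0,"fingers": 0.6},{"x": 0.6,"y": -4.0,"z": 0,"rx": 0,"ry": 0,"rz": 0,"fingers": 0.6}])

```text
time_s: 17.62
tool_pos: [0.6392, -0.0214, 0.0899]
tool_rot: [179.7, 0.2, 160.5]
force: [7.7, 4.3, 2.6]
grip_width: 0.0214
grasp_force: 12.0
```

Request:
drive_tool(moves=[{"x": 0.4,"y": -2.0,"z": 0,"rx": 0,"ry": 0,"rz": 0,"fingers": 0.6},{"x": 0.8,"y": -4.0,"z": 0,"rx": 0,"ry": 0,"rz": 0,"fingers": 0.6}])

```text
time_s: 17.88
tool_pos: [0.6365, -0.0263, 0.0899]
tool_rot: [179.8, 0.2, 160.5]
force: [6.5, 2.7, 3.4]
grip_width: 0.0216
grasp_force: 12.0
```

Request:
drive_tool(moves=[{"x": 0.5,"y": -2.0,"z": 0,"rx": 0,"ry": 0,"rz": 0,"fingers": 0.6},{"x": 1.1,"y": -3.9,"z": 0,"rx": 0,"ry": 0,"rz": 0,"fingers": 0.6}])

```text
time_s: 18.12
tool_pos: [0.6331, -0.0316, 0.0899]
tool_rot: [179.9, 0.1, 160.4]
force: [3.1, 0.6, 6.5]
grip_width: 0.0216
grasp_force: 12.0
```

Request:
drive_tool(moves=[{"x": 0.6,"y": -2.0,"z": 0,"rx": 0,"ry": 0,"rz": 0,"fingers": 0.6},{"x": 1.3,"y": -3.9,"z": 0,"rx": 0,"ry": 0,"rz": 0,"fingers": 0.6}])

```text
time_s: 18.38
tool_pos: [0.6295, -0.0361, 0.0899]
tool_rot: [-180.0, -0.0, 160.3]
force: [0.7, 0.6, 6.8]
grip_width: 0.0212
grasp_force: 12.0
```

Request:
drive_tool(moves=[{"x": 1.5,"y": -3.8,"z": 0,"rx": 0,"ry": 0,"rz": 0,"fingers": 0.6},{"x": 3.3,"y": -7.4,"z": 0,"rx": 0,"ry": 0,"rz": 0,"fingers": 0.6},{"x": 5.2,"y": -11.0,"z": 0,"rx": 0,"ry": 0,"rz": 0,"fingers": 0.6}])

```text
time_s: 18.75
tool_pos: [0.6207, -0.0447, 0.0898]
tool_rot: [-180.0, -0.1, 160.4]
force: [1.5, 0.8, 7.5]
grip_width: 0.0211
grasp_force: 12.0
```

```bash
cat > fit.py <<'E'
import numpy as np
from scipy.optimize import least_squares
fw=np.array([[.6201,-.0452,-2.7,1.3],[.6288,-.037,-2.9,.5],[.6351,-.0288,-3,-3.7],[.6395,-.0211,-4.7,-6.9],[.6436,-.0104,-2,-8],[.645,-.0049,-.8,-6.1],[.646,.0012,1.2,-2.7],[.6465,.007,1.3,-1.9],[.6465,.0115,3.3,-1],[.6462,.0161,3.7,-.9]])
bw=np.array([[.6465,.0101,2.7,1],[.6464,.0058,3,1.2],[.6461,.0019,4,1.7],[.6457,-.0008,3,3.1],[.6452,-.0036,4,5.3],[.6446,-.0065,5.6,6.2],[.6438,-.0096,7.2,6.2],[.6426,-.0131,6.3,6.5],[.6412,-.017,8.6,6.8],[.6392,-.0214,7.7,4.3],[.6365,-.0263,6.5,2.7],[.6331,-.0316,3.1,.6],[.6295,-.0361,.7,.6],[.6207,-.0447,1.5,.8]])
c=np.array([.5765,.0098])
def ft(a):
    D=a[:,:2]-c;p=np.arctan2(D[:,1],D[:,0]);return np.degrees(p),-a[:,2]*np.sin(p)+a[:,3]*np.cos(p),np.hypot(*D.T)
def bump(p,c0,A,b,w): 
    x=np.clip((p-c0)/w,-1,1);return b+A*(1+np.cos(np.pi*x))/2
if __name__=='__main__':
    for a in(fw,bw):
        p,t,r=ft(a);print(np.c_[p,t,r*1000].round(1).tolist())
        s=np.sign(t.sum())
        for w in(17.2,None):
            if w: q=least_squares(lambda v:bump(p,*v,w)-s*t,[-20,7,1]).x
            else: q=least_squares(lambda v:bump(p,*v)-s*t,[-20,7,1,17]).x
            print(q)
E
python3 fit.py
```

```text
[[-51.6, -1.3, 70.2], [-41.8, -1.6, 70.2], [-33.4, -4.7, 70.2], [-26.1, -8.3, 70.2], [-16.8, -8.2, 70.1], [-12.1, -6.1, 70.1], [-7.1, -2.5, 70.0], [-2.3, -1.8, 70.1], [1.4, -1.1, 70.0], [5.2, -1.2, 70.0]]
[-21.49659922   8.35879246   1.7167427 ]
[-21.7352807    7.90342133   1.32061251  21.19642345]
[[0.2, 1.0, 70.0], [-3.3, 1.4, 70.0], [-6.5, 2.1, 70.0], [-8.7, 3.5, 70.0], [-11.0, 6.0, 70.0], [-13.5, 7.3, 70.0], [-16.1, 8.0, 70.0], [-19.1, 8.2, 70.0], [-22.5, 9.6, 70.0], [-26.5, 7.3, 70.0], [-31.0, 5.7, 70.0], [-36.2, 2.3, 70.1], [-40.9, 0.9, 70.1], [-51.0, 1.7, 70.2]]
[-20.65264053   7.8091098    1.72430384]
[-20.99072798   8.02348076   1.10967756  20.4933332 ]
```

Forward and backward sweeps agree: the tight middle is at knob angle about -21.3°. I'll go there from below, allowing for about 7° of arm lag.

Request:
drive_tool(moves=[{"x": -2.0,"y": 3.6,"z": 0,"rx": 0,"ry": 0,"rz": 0,"fingers": 0.6},{"x": -3.7,"y": 7.2,"z": 0,"rx": 0,"ry": 0,"rz": 0,"fingers": 0.6},{"x": -5.2,"y": 11.0,"z": 0,"rx": 0,"ry": 0,"rz": 0,"fingers": 0.6},{"x": -6.5,"y": 14.9,"z": 0,"rx": 0,"ry": 0,"rz": 0,"fingers": 0.6},{"x": -7.6,"y": 18.8,"z": 0,"rx": 0,"ry": 0,"rz": 0,"fingers": 0.6},{"x": -8.4,"y": 22.8,"z": 0,"rx": 0,"ry": 0,"rz": 0,"fingers": 0.6},{"x": -9.0,"y": 26.8,"z": 0,"rx": 0,"ry": 0,"rz": 0,"fingers": 0.6},{"x": -9.3,"y": 29.5,"z": 0,"rx": 0,"ry": 0,"rz": 0,"fingers": 0.6},{"x": -9.4,"y": 32,"z": 0,"rx": 0,"ry": 0,"rz": 0,"fingers": 0.6},{"x": -9.5,"y": 34.9,"z": 0,"rx": 0,"ry": 0,"rz": 0,"fingers": 0.6},{"x": -9.5,"y": 37,"z": 0,"rx": 0,"ry": 0,"rz": 0,"fingers": 0.6},{"x": -9.5,"y": 38.5,"z": 0,"rx": 0,"ry": 0,"rz": 0,"fingers": 0.6},{"x": -9.5,"y": 38.5,"z": 0,"rx": 0,"ry": 0,"rz": 0,"fingers": 0.6},{"x": -9.5,"y": 38.5,"z": 0,"rx": 0,"ry": 0,"rz": 0,"fingers": 0.6}])

```text
time_s: 20.5
tool_pos: [0.641, -0.0175, 0.0898]
tool_rot: [-179.6, -0.1, 160.1]
force: [-3.6, -8.6, 9.4]
grip_width: 0.0214
grasp_force: 12.0
```

```bash
python3 - <<'E'
from fit import *
from h import sensors
o=sensors.get_obs();print(o['time_s'],o['tool_pos'],o['force'],ft(np.array([[*o['tool_pos'][:2],*o['force'][:2]]])))
E
```

```text
20.5 [ 0.64101132 -0.01753891  0.08975805] [-3.62790336 -8.63905636  9.44387539] (array([-22.96648667]), array([-9.36984756]), array([0.07006515]))
```

Request:
drive_tool(moves=[{"x": 0,"y": 1.0,"z": 0,"rx": 0,"ry": 0,"rz": 0,"fingers": 0.6},{"x": 0,"y": 2.0,"z": 0,"rx": 0,"ry": 0,"rz": 0,"fingers": 0.6},{"x": 0,"y": 2.0,"z": 0,"rx": 0,"ry": 0,"rz": 0,"fingers": 0.6},{"x": 0,"y": 2.0,"z": 0,"rx": 0,"ry": 0,"rz": 0,"fingers": 0.6}])

```text
time_s: 21.0
tool_pos: [0.6417, -0.016, 0.0898]
tool_rot: [-179.6, -0.1, 160.1]
force: [-1.4, -8.6, 9.8]
grip_width: 0.021
grasp_force: 12.0
```

```bash
python3 - <<'E'
from fit import *
from h import sensors
o=sensors.get_obs();print(o['time_s'],o['tool_pos'],o['force'],ft(np.array([[*o['tool_pos'][:2],*o['force'][:2]]])))
E
```

```text
21.0 [ 0.64167096 -0.01599471  0.08979035] [-1.38933015 -8.59429066  9.76316101] (array([-21.59369421]), array([-8.50242188]), array([0.07009009]))
```

At -21.6°, close enough. I'll ease off the push, open, check the spot stays, and rise.

Request:
drive_tool(moves=[{"x": 0,"y": -3,"z": 0,"rx": 0,"ry": 0,"rz": 0,"fingers": 0.6},{"x": 0,"y": -6,"z": 0,"rx": 0,"ry": 0,"rz": 0,"fingers": 0.6},{"x": 0,"y": -6,"z": 0,"rx": 0,"ry": 0,"rz": 0,"fingers": 0.6}])

```text
time_s: 21.38
tool_pos: [0.6415, -0.0164, 0.0898]
tool_rot: [-180.0, 0.0, 160.3]
force: [2.3, 0.0, 4.8]
grip_width: 0.0214
grasp_force: 12.0
```

Request:
drive_tool(moves=[{"x": 0,"y": 0,"z": 0,"rx": 0,"ry": 0,"rz": 0,"fingers": 0.3},{"x": 0,"y": 0,"z": 0,"rx": 0,"ry": 0,"rz": 0,"fingers": 0.1},{"x": 0,"y": 0,"z": 0,"rx": 0,"ry": 0,"rz": 0,"fingers": -0.05},{"x": 0,"y": 0,"z": 0,"rx": 0,"ry": 0,"rz": 0,"fingers": -0.05},{"x": 0,"y": 0,"z": -15,"rx": 0,"ry": 0,"rz": 0,"fingers": -0.05},{"x": 0,"y": 0,"z": -45,"rx": 0,"ry": 0,"rz": 0,"fingers": -0.05},{"x": 0,"y": 0,"z": -85,"rx": 0,"ry": 0,"rz": 0,"fingers": -0.05},{"x": 0,"y": 0,"z": -120,"rx": 0,"ry": 0,"rz": 0,"fingers": -0.05},{"x": 0,"y": 0,"z": -120,"rx": 0,"ry": 0,"rz": 0,"fingers": -0.05}])

```text
time_s: 22.5
tool_pos: [0.644, -0.0155, 0.2146]
tool_rot: [179.8, 0.4, 160.3]
force: [0.9, 0.1, 0.4]
grip_width: 0.0457
grasp_force: 0.0
```

```bash
python3 - <<'E'
from h import *
import pickle
o=sensors.get_obs();print(o['time_s'],o['tool_pos'],o['tool_rot'],o['force'])
E
```

```text
22.5 [ 0.64401613 -0.0155499   0.21457343] [179.81246935   0.41557837 160.34450795] [0.9052497  0.06717882 0.38722746]
```

Request:
drive_tool(moves=[{"x": 4,"y": -50,"z": 0,"rx": 0,"ry": 0,"rz": 0,"fingers": -0.05},{"x": 8,"y": -100,"z": 0,"rx": 0,"ry": 0,"rz": 0,"fingers": -0.05},{"x": 12,"y": -150,"z": 0,"rx": 0,"ry": 0,"rz": 0,"fingers": -0.05},{"x": 18,"y": -200,"z": 0,"rx": 0,"ry": 0,"rz": 0,"fingers": -0.05},{"x": 22,"y": -250,"z": 0,"rx": 0,"ry": 0,"rz": 0,"fingers": -0.05},{"x": 27,"y": -300,"z": 0,"rx": 0,"ry": 0,"rz": 0,"fingers": -0.05},{"x": 31,"y": -342,"z": 0,"rx": 0,"ry": 0,"rz": 0,"fingers": -0.05},{"x": 31,"y": -342,"z": 0,"rx": 0,"ry": 0,"rz": 0,"fingers": -0.05},{"x": 31,"y": -342,"z": 0,"rx": 0,"ry": 0,"rz": 0,"fingers": -0.05}])

```text
time_s: 23.62
tool_pos: [0.4978, -0.326, 0.2092]
tool_rot: [179.9, -0.0, 160.4]
force: [1.1, 1.1, -1.2]
grip_width: 0.0453
grasp_force: 0.0
```

```bash
python3 - <<'E'
from h import *
import pickle
w=cam('wrist','w3.png');pickle.dump(w,open('w3.pkl','wb'))
s0,d0=pickle.load(open('c.pkl','rb'))
o=sensors.get_obs();print(o['time_s'],o['tool_pos'],o['tool_rot'],o['force'])
print('big',tri((s0,115+66/4-.4,180+52/4-.4),(d0,270+185/4-.4,345+210/4-.4)))
print('proj',proj(w,[.4417,-.3074,.048]),proj(w,[.4417,-.3074,0.012]))
# knob check in scene and side: dark blob near expected place
s=cam('scene');d=cam('side')
for c,n in((s,'s'),(d,'d')):
    e=proj(c,[.6415,-.016,.117]);im=c['image'].max(2)
    x,y=int(e[0]),int(e[1]);q=(im[y-12:y+25,x-14:x+15]<32).astype(np.uint8)
    k,l,st,ce=cv2.connectedComponentsWithStats(q);j=1+np.argmax(st[1:,4]);
    print(n,e,'blob',st[j,:2]+[x-14,y-12],st[j,2:],ce[j]+[x-14,y-12],'exp mid',proj(c,[.6415,-.016,.095]))
pickle.dump((s,d),open('c2.pkl','wb'))
E
```

```text
23.675 [ 0.49826656 -0.32538585  0.20917705] [ 1.79939103e+02 -3.09980491e-02  1.60462288e+02] [ 0.37258594  0.31005331 -0.03016951]
big (array([ 0.46588766, -0.38065993,  0.06674676]), [np.float64(0.00011060581871031012), np.float64(0.00011060581871019098)])
proj [275.20527631 145.66255359] [275.32617253 144.70387989]
s [246.34555139 257.66236649] blob [242 255] [ 10  19 151] [246.38410596 264.21854305] exp mid [246.75800664 264.37295228]Traceback (most recent call last):
  File "<stdin>", line 13, in <module>
    return _wrapfunc(a, 'argmax', axis=axis, out=out, **kwds)
    return bound(*args, **kwds)
ValueError: attempt to get argmax of an empty sequence
```

View pics/w3.png

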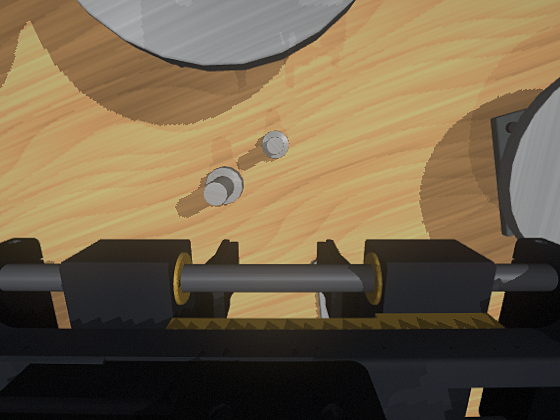

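The wrist view shows the small marker at (275,145), exactly where projected. The large marker is at (222,187), and the big wheel's rim is at the top near (225,70). I'll check that the gripper body clears that wheel.

```bash
python3 - <<'E'
from h import *
import pickle
w=pickle.load(open('w3.pkl','rb'));s,d=pickle.load(open('c.pkl','rb'))
T=np.array([.4417,-.3074]);X=np.array([-.942,.3355]);Y=np.array([.3355,.942])
print('bigctr',tri((s,200,131),(d,164,348)))
print('bigknobtop',tri((s,231,122),(d,161,289)))
for z in(.08,.1):
  for p in[(95,12),(150,50),(225,70),(280,60),(330,22),(497,160)]:
    q=plane(w,*p,z)[:2]-T;print(z,p,'toolxy mm',round(q@X*1e3),round(q@Y*1e3),np.round(q+T,3))
E
```

```text
bigctr (array([ 0.22235212, -0.27877627,  0.11345293]), [np.float64(0.0020317120753331214), np.float64(0.0020317120753331904)])
bigknobtop (array([ 0.21944521, -0.18465149,  0.15452003]), [np.float64(0.003650500106423618), np.float64(0.0036505001064236872)])
0.08 (95, 12) toolxy mm 113 -153 [ 0.284 -0.413]
0.08 (150, 50) toolxy mm 83 -109 [ 0.327 -0.382]
0.08 (225, 70) toolxy mm 66 -44 [ 0.365 -0.327]
0.08 (280, 60) toolxy mm 74 5 [ 0.373 -0.278]
0.08 (330, 22) toolxy mm 104 47 [ 0.359 -0.228]
0.08 (497, 160) toolxy mm -12 212 [ 0.524 -0.112]
0.1 (95, 12) toolxy mm 105 -142 [ 0.295 -0.406]
0.1 (150, 50) toolxy mm 78 -101 [ 0.335 -0.376]
0.1 (225, 70) toolxy mm 62 -41 [ 0.369 -0.325]
0.1 (280, 60) toolxy mm 70 4 [ 0.378 -0.28 ]
0.1 (330, 22) toolxy mm 97 44 [ 0.365 -0.233]
0.1 (497, 160) toolxy mm -11 197 [ 0.518 -0.125]
```

Request:
drive_tool(moves=[{"x": 40,"y": -2,"z": 20,"rx": 0,"ry": 0,"rz": 0,"fingers": -0.05},{"x": 59,"y": -2,"z": 55,"rx": 0,"ry": 0,"rz": 0,"fingers": -0.05},{"x": 59,"y": -2,"z": 95,"rx": 0,"ry": 0,"rz": 0,"fingers": -0.05},{"x": 59,"y": -2,"z": 130,"rx": 0,"ry": 0,"rz": 0,"fingers": -0.05},{"x": 59,"y": -2,"z": 155,"rx": 0,"ry": 0,"rz": 0,"fingers": -0.05},{"x": 59,"y": -2,"z": 175,"rx": 0,"ry": 0,"rz": 0,"fingers": -0.05},{"x": 59,"y": -2,"z": 185,"rx": 0,"ry": 0,"rz": 0,"fingers": -0.05},{"x": 59,"y": -2,"z": 185,"rx": 0,"ry": 0,"rz": 0,"fingers": -0.05},{"x": 59,"y": -2,"z": 185,"rx": 0,"ry": 0,"rz": 0,"fingers": -0.05}])

```text
time_s: 24.9
tool_pos: [0.4421, -0.3091, 0.0254]
tool_rot: [180.0, 0.1, 160.4]
force: [0.0, -0.6, 0.0]
grip_width: 0.0458
grasp_force: 0.0
```

Request:
drive_tool(moves=[{"x": 0,"y": 0,"z": 0,"rx": 0,"ry": 0,"rz": 0,"fingers": 0.4},{"x": 0,"y": 0,"z": 0,"rx": 0,"ry": 0,"rz": 0,"fingers": 0.7},{"x": 0,"y": 0,"z": 0,"rx": 0,"ry": 0,"rz": 0,"fingers": 0.7},{"x": 0,"y": 0,"z": 0,"rx": 0,"ry": 0,"rz": 0,"fingers": 0.7},{"x": 0,"y": 0,"z": 0,"rx": 0,"ry": 0,"rz": 0,"fingers": 0.7},{"x": 0,"y": 0,"z": 0,"rx": 0,"ry": 0,"rz": 0,"fingers": 0.7}], force=20)

```text
time_s: 25.65
tool_pos: [0.4414, -0.3089, 0.0246]
tool_rot: [180.0, 0.0, 160.4]
force: [-0.4, 1.2, 1.7]
grip_width: 0.0167
grasp_force: 20.0
```

Gripped at 16.7 mm. Next I'll lift, carry it to above the mark, and measure before lowering.

Request:
drive_tool(moves=[{"x": 0,"y": 0,"z": -15,"rx": 0,"ry": 0,"rz": 0,"fingers": 0.7},{"x": 0,"y": 0,"z": -45,"rx": 0,"ry": 0,"rz": 0,"fingers": 0.7},{"x": 0,"y": 0,"z": -85,"rx": 0,"ry": 0,"rz": 0,"fingers": 0.7},{"x": 1,"y": 20,"z": -120,"rx": 0,"ry": 0,"rz": 0,"fingers": 0.7},{"x": 4,"y": 60,"z": -145,"rx": 0,"ry": 0,"rz": 0,"fingers": 0.7},{"x": 6,"y": 105,"z": -155,"rx": 0,"ry": 0,"rz": 0,"fingers": 0.7},{"x": 9,"y": 150,"z": -155,"rx": 0,"ry": 0,"rz": 0,"fingers": 0.7},{"x": 11,"y": 195,"z": -155,"rx": 0,"ry": 0,"rz": 0,"fingers": 0.7},{"x": 14,"y": 240,"z": -155,"rx": 0,"ry": 0,"rz": 0,"fingers": 0.7},{"x": 16,"y": 285,"z": -155,"rx": 0,"ry": 0,"rz": 0,"fingers": 0.7},{"x": 19,"y": 330,"z": -155,"rx": 0,"ry": 0,"rz": 0,"fingers": 0.7},{"x": 21,"y": 370,"z": -155,"rx": 0,"ry": 0,"rz": 0,"fingers": 0.7},{"x": 23,"y": 400,"z": -155,"rx": 0,"ry": 0,"rz": 0,"fingers": 0.7},{"x": 24,"y": 418,"z": -155,"rx": 0,"ry": 0,"rz": 0,"fingers": 0.7},{"x": 24,"y": 418,"z": -140,"rx": 0,"ry": 0,"rz": 0,"fingers": 0.7},{"x": 24,"y": 418,"z": -115,"rx": 0,"ry": 0,"rz": 0,"fingers": 0.7},{"x": 24,"y": 418,"z": -95,"rx": 0,"ry": 0,"rz": 0,"fingers": 0.7},{"x": 24,"y": 418,"z": -85,"rx": 0,"ry": 0,"rz": 0,"fingers": 0.7},{"x": 24,"y": 418,"z": -85,"rx": 0,"ry": 0,"rz": 0,"fingers": 0.7}])

```text
time_s: 28.02
tool_pos: [0.5586, 0.0915, 0.1087]
tool_rot: [-179.9, -0.1, 160.3]
force: [0.6, -0.3, -1.8]
grip_width: 0.0169
grasp_force: 20.0
```

```bash
python3 - <<'E'
from h import *
import pickle
o=sensors.get_obs();print(o['time_s'],o['tool_pos'],o['tool_rot'],o['force'],o['grip_width'])
w=cam('wrist');s=cam('scene');d=cam('side')
pickle.dump((w,s,d),open('c3.pkl','wb'))
P=o['tool_pos'];f=[P[0],P[1],P[2]-.0246]
o2=np.zeros((600,800,3),np.uint8)
for i,c in enumerate((s,d)):
    im=c['image'][:,:,::-1];print(proj(c,f),proj(c,[.5593,.0931,.07]))
    x,y=map(int,proj(c,f));q=cv2.resize(im[y-60:y+40,max(0,x-70):x+30],(400,400),interpolation=cv2.INTER_CUBIC);o2[:400,400*i:400*i+400]=q;print('origin',max(0,x-70),y-60)
cv2.imwrite('pics/p3.png',o2[:400])
E
```

```text
28.025 [0.55856668 0.09146801 0.10870707] [-1.79917446e+02 -7.62087715e-02  1.60266872e+02] [ 0.55097547 -0.29135408 -1.78113018] 0.016889875922683352
[304.13550053 247.941131  ] [304.42740425 252.45500323]
origin 234 187
[313.20460315 195.14058383] [313.10955029 198.88352042]
origin 243 135
```

View pics/p3.png

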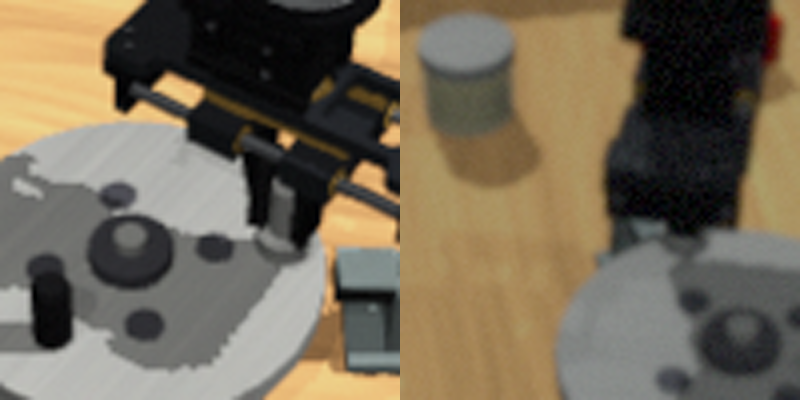

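The crops show the marker hanging upright just over the wheel in front of the pad, with its foot at about scene (304.7,249.5). I'll lower it in small steps, watching the force.

Request:
drive_tool(moves=[{"x": 0,"y": 1.5,"z": 3,"rx": 0,"ry": 0,"rz": 0,"fingers": 0.7},{"x": 0,"y": 1.5,"z": 6,"rx": 0,"ry": 0,"rz": 0,"fingers": 0.7},{"x": 0,"y": 1.5,"z": 9,"rx": 0,"ry": 0,"rz": 0,"fingers": 0.7},{"x": 0,"y": 1.5,"z": 11,"rx": 0,"ry": 0,"rz": 0,"fingers": 0.7},{"x": 0,"y": 1.5,"z": 12,"rx": 0,"ry": 0,"rz": 0,"fingers": 0.7},{"x": 0,"y": 1.5,"z": 12,"rx": 0,"ry": 0,"rz": 0,"fingers": 0.7},{"x": 0,"y": 1.5,"z": 12,"rx": 0,"ry": 0,"rz": 0,"fingers": 0.7}])

```text
time_s: 29.05
tool_pos: [0.5599, 0.0942, 0.0977]
tool_rot: [180.0, 0.0, 160.4]
force: [-0.8, 0.0, -1.3]
grip_width: 0.0166
grasp_force: 20.0
```

Request:
drive_tool(moves=[{"x": 0,"y": 0,"z": 0.5,"rx": 0,"ry": 0,"rz": 0,"fingers": 0.7},{"x": 0,"y": 0,"z": 1,"rx": 0,"ry": 0,"rz": 0,"fingers": 0.7},{"x": 0,"y": 0,"z": 1,"rx": 0,"ry": 0,"rz": 0,"fingers": 0.7}])

```text
time_s: 29.42
tool_pos: [0.5597, 0.0942, 0.0965]
tool_rot: [180.0, -0.0, 160.4]
force: [-0.5, 0.5, -1.2]
grip_width: 0.0168
grasp_force: 20.0
```

Request:
drive_tool(moves=[{"x": 0,"y": -1,"z": 0.5,"rx": 0,"ry": 0,"rz": 0,"fingers": 0.7},{"x": 0,"y": -1,"z": 1,"rx": 0,"ry": 0,"rz": 0,"fingers": 0.7},{"x": 0,"y": -1,"z": 1,"rx": 0,"ry": 0,"rz": 0,"fingers": 0.7}])

```text
time_s: 29.8
tool_pos: [0.5594, 0.0933, 0.0955]
tool_rot: [180.0, -0.0, 160.4]
force: [-0.3, 1.0, -1.6]
grip_width: 0.0166
grasp_force: 20.0
```

Request:
drive_tool(moves=[{"x": 0,"y": 0,"z": 0.5,"rx": 0,"ry": 0,"rz": 0,"fingers": 0.7},{"x": 0,"y": 0,"z": 0.5,"rx": 0,"ry": 0,"rz": 0,"fingers": 0.7}])

```text
time_s: 30.05
tool_pos: [0.5594, 0.0933, 0.095]
tool_rot: [180.0, -0.0, 160.4]
force: [-0.8, -0.4, -0.9]
grip_width: 0.0166
grasp_force: 20.0
```

Request:
drive_tool(moves=[{"x": 0,"y": 0,"z": 0.5,"rx": 0,"ry": 0,"rz": 0,"fingers": 0.7},{"x": 0,"y": 0,"z": 0.5,"rx": 0,"ry": 0,"rz": 0,"fingers": 0.7}])

```text
time_s: 30.3
tool_pos: [0.5595, 0.0934, 0.0947]
tool_rot: [180.0, 0.0, 160.4]
force: [0.3, 0.4, -1.6]
grip_width: 0.0167
grasp_force: 20.0
```

Request:
drive_tool(moves=[{"x": 0,"y": 0,"z": 0.5,"rx": 0,"ry": 0,"rz": 0,"fingers": 0.7},{"x": 0,"y": 0,"z": 0.5,"rx": 0,"ry": 0,"rz": 0,"fingers": 0.7}])

```text
time_s: 30.55
tool_pos: [0.5595, 0.0933, 0.0946]
tool_rot: [180.0, 0.0, 160.4]
force: [-2.5, 0.1, 4.0]
grip_width: 0.017
grasp_force: 20.0
```

Request:
drive_tool(moves=[{"x": 0,"y": 0,"z": 0.5,"rx": 0,"ry": 0,"rz": 0,"fingers": 0.7},{"x": 0,"y": 0,"z": 0.5,"rx": 0,"ry": 0,"rz": 0,"fingers": 0.7}])

```text
time_s: 30.8
tool_pos: [0.5597, 0.0933, 0.0946]
tool_rot: [180.0, 0.0, 160.4]
force: [-3.4, -0.7, 7.4]
grip_width: 0.0165
grasp_force: 20.0
```

Contact came at TCP z of 94.6 mm, as predicted. I'll ease off, open gently and rise.

Request:
drive_tool(moves=[{"x": 0,"y": 0,"z": -0.9,"rx": 0,"ry": 0,"rz": 0,"fingers": 0.7},{"x": 0,"y": 0,"z": -0.9,"rx": 0,"ry": 0,"rz": 0,"fingers": 0.55},{"x": 0,"y": 0,"z": -0.9,"rx": 0,"ry": 0,"rz": 0,"fingers": 0.45},{"x": 0,"y": 0,"z": -0.9,"rx": 0,"ry": 0,"rz": 0,"fingers": 0.25},{"x": 0,"y": 0,"z": -0.9,"rx": 0,"ry": 0,"rz": 0,"fingers": 0},{"x": 0,"y": 0,"z": -0.9,"rx": 0,"ry": 0,"rz": 0,"fingers": -0.05},{"x": 0,"y": 0,"z": -0.9,"rx": 0,"ry": 0,"rz": 0,"fingers": -0.05},{"x": 0,"y": 0,"z": -10,"rx": 0,"ry": 0,"rz": 0,"fingers": -0.05},{"x": 0,"y": 0,"z": -30,"rx": 0,"ry": 0,"rz": 0,"fingers": -0.05},{"x": 0,"y": 0,"z": -65,"rx": 0,"ry": 0,"rz": 0,"fingers": -0.05},{"x": 0,"y": 0,"z": -110,"rx": 0,"ry": 0,"rz": 0,"fingers": -0.05},{"x": -20,"y": 0,"z": -150,"rx": 0,"ry": 0,"rz": 0,"fingers": -0.05},{"x": -60,"y": 0,"z": -170,"rx": 0,"ry": 0,"rz": 0,"fingers": -0.05},{"x": -80,"y": 0,"z": -170,"rx": 0,"ry": 0,"rz": 0,"fingers": -0.05},{"x": -80,"y": 0,"z": -170,"rx": 0,"ry": 0,"rz": 0,"fingers": -0.05}])

```text
time_s: 32.67
tool_pos: [0.6355, 0.0654, 0.2638]
tool_rot: [-180.0, 0.0, 160.3]
force: [0.8, 0.4, -0.1]
grip_width: 0.0459
grasp_force: 0.0
```

```bash
python3 - <<'E'
from h import *
import pickle
o=sensors.get_obs();print(o['time_s'],o['tool_pos'],o['force'])
w=cam('wrist','w4.png');s=cam('scene');d=cam('side');pickle.dump((w,s,d),open('c4.pkl','wb'))
print('mark top exp',proj(w,[.5593,.0931,.118]),'knob exp',proj(w,[.6415,-.016,.117]))
e=proj(s,[.6415,-.016,.117]);im=s['image'].max(2)
x,y=int(e[0]),int(e[1]);q=(im[y-12:y+25,x-14:x+15]<32).astype(np.uint8)
k,l,st,ce=cv2.connectedComponentsWithStats(q);j=1+np.argmax(st[1:,4]);print('knob blob',ce[j]+[x-14,y-12],st[j,4])
E
```

```text
32.675 [0.63554971 0.06541889 0.26383806] [ 0.82417127  0.44033426 -0.14646787]
mark top exp [276.96689512 122.71216749] knob exp [207.07688283 234.26040789]
knob blob [246.22222222 264.25      ] 144
```

View pics/w4.png

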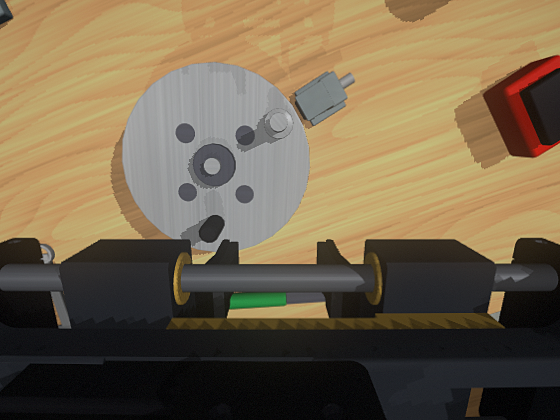

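The marker stands upright at (278,122) against an expected (277,123), in line with the pad. The knob blob hasn't moved (scene 246.2,264.3). I'll hand it in.

```bash
python3 -c "
from cell import workorder
print(workorder.sign_off())"
```

```text
the job is handed in; nothing more can be done
None
```

The job is handed in at about 33 s: the wheel stands with the tight-spot middle at the pad to within about 0.5° by the force readings, the marker is upright within about 1 mm of its point, and the gripper is clear of everything.

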